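# Switch on two locking toggles in a tight row

## Task

On the sloping switch console, switch on the two toggles with T-shaped heads: draw each lever out of its lock, tip it over to the back and make sure that it drops fully home into its ON notch, wherever that notch is. Leave the three ball-headed toggles in the row as they are, and do not shove the loose things standing round the console.

Things in the scene. Friction and masses are not known exactly. Their poses are not given: they have to be found in the camera images.
- console_mid (a point): Centre of the console's floor plate, upper face, 6 mm over the bench. Fixed grey frame, 112 mm deep (its x, to its back), 194 mm wide (its y, along the row, left seen from the front). It carries five grey switch modules at 34 mm pitch in any order; their faces slope 15 degrees down to the front, so a lever at 0 leans 15 degrees from vertical to the front (-x).
- tee_a (a joint): T-headed locking toggle: swing of its lever, rad, about a hinge parallel to the console's y. 0 = square to the sloping face, negative = to the front (OFF), positive = to the back (ON); stops -0.40, +0.66. Starts OFF, about -0.385, locked: a square cross pin of the stem sits in a notch of a steel saddle; it cannot swing until the stem is drawn out at least 6 mm.
- tee_a_stem (a joint): Draw of tee_a's stem out along its own axis, m: 0 = fully home, 0.010 = hard end stop. A spring pulls it home, 3 N at 0 to 8 N at 0.010. Let go part-way, the pin rides on the saddle (0.004 to 0.006), the lever stays there and takes about 1 N at the head to move; coming over a notch the pin drops in by itself and the lever stops dead.
- tee_a_pivot (a point): Fixed point on tee_a's hinge axis, mid-width of its module, 45 mm over the floor plate. Past the saddle (top 38 mm from here) lies the ON notch, 2 mm wider than the pin, then a lip. Its angle differs from switch to switch, +0.24 to +0.53, and no reading gives it: find it by feel. Held fully out, the lever passes over notch and lip. Face: 20 mm from here.
- tee_a_head (a point): Centre of tee_a's T head: a round black bar, 12 mm in diameter, 20 mm long, across the stem, parallel to the row. Its z points outwards along the stem, y along the bar. It is 78 mm from the hinge axis (plus the draw of the stem). The stem below is 7 mm thick, with an 11 mm collar 10 to 18 mm below the bar's centre.
- tee_b (a joint): T-headed locking toggle: swing of its lever, rad, about a hinge parallel to the console's y. 0 = square to the sloping face, negative = to the front (OFF), positive = to the back (ON); stops -0.40, +0.66. Starts OFF, about -0.385, locked: a square cross pin of the stem sits in a notch of a steel saddle; it cannot swing until the stem is drawn out at least 6 mm.
- tee_b_stem (a joint): Draw of tee_b's stem out along its own axis, m: 0 = fully home, 0.010 = hard end stop. A spring pulls it home, 3 N at 0 to 8 N at 0.010. Let go part-way, the pin rides on the saddle (0.004 to 0.006), the lever stays there and takes about 1 N at the head to move; coming over a notch the pin drops in by itself and the lever stops dead.
- tee_b_pivot (a point): Fixed point on tee_b's hinge axis, mid-width of its module, 45 mm over the floor plate. Past the saddle (top 38 mm from here) lies the ON notch, 2 mm wider than the pin, then a lip. Its angle differs from switch to switch, +0.24 to +0.53, and no reading gives it: find it by feel. Held fully out, the lever passes over notch and lip. Face: 20 mm from here.
- tee_b_head (a point): Centre of tee_b's T head: a round black bar, 12 mm in diameter, 20 mm long, across the stem, parallel to the row. Its z points outwards along the stem, y along the bar. It is 78 mm from the hinge axis (plus the draw of the stem). The stem below is 7 mm thick, with an 11 mm collar 10 to 18 mm below the bar's centre.
- round_a (a joint): Swing of a ball-headed locking toggle, rad, same meaning and same hinge height as for the T-headed ones; starts ON (about +0.385), locked in its notch, and must stay there.
- round_a_head (a point): Centre of the black ball head (16 mm in diameter) of round_a, 78 mm from its hinge axis; z points outwards along the stem.
- round_b (a joint): Swing of a ball-headed locking toggle, rad, same meaning and same hinge height as for the T-headed ones; starts OFF (about -0.385), locked in its notch, and must stay there.
- round_b_head (a point): Centre of the black ball head (16 mm in diameter) of round_b, 78 mm from its hinge axis; z points outwards along the stem.
- round_c (a joint): Swing of a ball-headed locking toggle, rad, same meaning and same hinge height as for the T-headed ones; starts ON (about +0.385), locked in its notch, and must stay there.
- round_c_head (a point): Centre of the black ball head (16 mm in diameter) of round_c, 78 mm from its hinge axis; z points outwards along the stem.
- puck_mid (a point): Centre of a loose black resin puck, 30 mm across, 18 mm high, lying in front of the console. Bystander.
- tube_mid (a point): Centre of a loose lens tube (black, orange cap), 34 mm across, 56 mm high, standing left of the console. Bystander.
- loupe_mid (a point): Centre of a loose black loupe, 35 mm across, 34 mm high, standing right of the console. Bystander.

How it is judged:
At the end, for the whole second after the job is handed in: Both T-headed levers lean to the back (between 0.17 and 0.60 rad) with their stems fully home (drawn out less than 1.8 mm), that is locked in the ON notch; ball-headed toggles a and c still ON (above 0.3 rad) and b still OFF (below -0.3 rad) (value of joint tee_a between 0.17 and 0.6 rad and value of joint each of tee_a_stem, tee_b_stem below 0.0018 m and value of joint tee_b between 0.17 and 0.6 rad and value of joint each of round_a, round_c above 0.3 rad and value of joint round_b below -0.3 rad); the robot touches nothing.
It fails at once if a ball-headed toggle is swung out of its place (value of joint any of round_a, round_c below 0.25 rad or value of joint round_b above -0.25 rad).
It fails at once if a bystander is shoved more than 25 mm (distance of any of puck_mid, tube_mid, loupe_mid from where it was at the start of the episode above 0.025 m).
It also fails if it takes over 58 s, if anything falls off the work surface, if the arm or the gripper's body presses on something with over 40 N, if the wrist force passes 120 N, or if a joint passes its speed limit or range.

## Robot

A 6-joint arm with a two-finger parallel gripper is mounted at the origin on a cart in front of the work surface, level with it; the furniture and walls round the work are solid. World frame = base frame: x ahead of the robot, y to its left, z up, the work surface at z = 0. Lengths are in m, angles in rad, forces in N, time in s.
With the tool pointing down it reaches from about 0.325 to 0.925 m from the base axis. Payload 3.1 kg.
Tool frame: the origin (TCP) lies between the finger pads; the fingertips stand 14 mm ahead of it and the grasp point (between the pads) lies 5 mm behind it (env.tip_extent is the distance from the TCP to the fingertips, in m); z points along the fingers, y is the line along which they close (so a half turn about z gives the same grasp; the last joint's range is limited). The gripper opens to 85 mm and grips with 20 to 120 N. Pads are 22 mm wide; open, the fingers measure 114 mm over their backs; the gripper's body (76 mm by 85 mm) begins 54 mm behind the grasp point. The pads swing forward as they close: fully open they stand 13 mm farther back than shut.
Start: joints at [-1.412, 0.217, 1.613, -0, 1.311, -0.112], TCP at [0.167, -0.602, 0.245] pointing down, gripper open.
Joint ranges: [-2.75, 2.75], [-0.78, 2.1], [0.31, 2.55], [-1.13, 4.27], [0.13, 2.63], [-2.58, 2.58]. Speed limits (rad/s): [2.79, 2.79, 3.14, 3.14, 3.14, 3.14].

## Interface

Orientations are given as a rotation vector (axis times angle).
In Python, from plant import readout, imaging, ticket, env gives the robot as it stands. The module is installed in compiled form; this text tells all that it offers.
- The arm moves only by the tool drive_tool, never from a script. Its argument "rows" is a list that holds one entry, the list of rows, each a list of 4 numbers: the shift along the world's x, y, z in mm, then the turn about the world's z in degrees. A call has 1 to 8 rows; each row is the pose to reach, as a shift and turn from the pose commanded when the call began; what a row does not reach only later rows make up. A row lasts 1/10 s, in which the tool goes at most 50 mm and 8.59 degrees, less where a joint would pass 70% of its speed; a pose out of reach is approached as far as the arm can. A call with a gripper value outside its range is refused whole. "hand" is the finger opening in mm, from 0 to 85.4, set as the call begins (left out, the last holds). The fingers move at their own pace and stop on an object; the grip force is fixed at half the most. Time passes only in rows, so rows that repeat a pose let the fingers close. It gives the time, the measured TCP pose, the force, the opening and the grip force at its end, in the units of the state.
- readout.state(): the state, without advancing time (a new reading comes with each control period).
- imaging.snapshot(name): name is "side" or "top" or "wrist"; returns (picture, depth): 400x640x3 uint8, red, green, blue; 400x640 float32, m along the optical axis (not along the pixel's ray), 0 where there is no reading.
- imaging.camera_model(name): a dict with "vertical_fov" (degrees; the focal length in pixels is half the picture's height over the tangent of half this angle, whatever the lens; pixels are square), "cx", "cy" (the principal point, pixels), "eye" and "rotation" of the camera in the world. Camera axes: x right, y up, looking along -z (the intrinsics and any distortion apply to the point x, -y, -z); pixel columns grow to the right and rows downward; lengths in m; the calibration is good to about 2 mm. The wrist camera is an equidistant fisheye: a pixel r from the principal point sees the ray r / f radians off the axis. A picture is of the moment at which its call begins: read the wrist's pose just before it. camera_model takes no time and is no camera call; for the wrist camera it gives the pose at the moment of the call.
- ticket.sign_off(): hands the job in; it is judged then, once.
The state is a dict: "time": time; "joint_positions": joint angles; "joint_velocities": joint speeds; "joint_efforts": joint torques, N m; "ee_pos": TCP position; "eef_rot": TCP orientation; "ft_force": force on the tool from outside, world axes, zero at the start; "wrist_torque": the same for the moment, N m; "width": opening from 0.0 (shut) to 1.0 (fully open); "gripper_force": force on a finger pad.
Only numpy, scipy, OpenCV 4.12 (cv2) and the standard library are available. Lean on these libraries where they do the work, as an engineer would, in place of code of your own. Each camera call takes 0.05 s, during which the arm holds its last target. There are 200 camera calls.

## Working session

There is one attempt and no reset: what is moved stays moved. The work goes in short steps, Python scripts to look and compute and a tool call to move; the robot and the scene stay as the last step left them, time stands still between calls to the robot, and variables do not carry over. Pictures are saved under pics/ and viewed, at most 10 in all, crops included, and the job is handed in when it is done.

Besides the shell and the picture viewer there is one more tool, called after "Request:" as name(argument=value, ...), one argument or row to a line, values as JSON. drive_tool: Moves the arm, as the interface text tells. Its arguments: {"type":"object","properties":{"rows":{"type":"array","items":{"type":"array","items":{"type":"array","items":{"type":"number"}}}},"hand":{"type":"number"}},"required":["rows"]}

```bash
mkdir -p pics; cat > h.py <<'E'
import numpy as np, cv2
from plant import readout, imaging, ticket, env
def cam(n):
    m=imaging.camera_model(n); f=200/np.tan(np.radians(m["vertical_fov"])/2); return m,f
def pts(n,depth,m,f):
    v,u=np.mgrid[0:400,0:640]; x=(u-m["cx"])/f; y=(v-m["cy"])/f
    P=np.stack([x*depth,-y*depth,-depth],-1)
    return P@np.array(m["rotation"]).T+np.array(m["eye"])
E
python3 - <<'E'
from h import *
for n in("top","side"):
    p,d=imaging.snapshot(n); m,f=cam(n); print(n,m,f)
    cv2.imwrite(f"pics/{n}0.png",p[:,:,::-1]); np.savez(f"{n}0.npz",p=p,d=d,P=pts(n,d,m,f))
print(readout.state())
E
```

```text
top {'vertical_fov': 57.681256446933595, 'cx': 324.93448054778594, 'cy': 199.59166246825927, 'eye': array([0.43370922, 0.03367392, 0.94043214]), 'rotation': array([ 0.10760098, -0.10014365, -1.58971548])} 363.1883747258837Traceback (most recent call last):
  File "<stdin>", line 4, in <module>
  File "h.py", line 8, in pts
    return P@np.array(m["rotation"]).T+np.array(m["eye"])
           ~~~~~~~~~~~~~~~~~~~~~~~~~~~^~~~~~~~~~~~~~~~~~~
ValueError: operands could not be broadcast together with shapes (400,640) (3,)
```

Rotation is a rotation vector.

```bash
sed -i 's/np.array(m\["rotation"\]).T/cv2.Rodrigues(np.array(m["rotation"]))[0].T/' h.py
python3 - <<'E'
from h import *
for n in("top","side"):
    p,d=imaging.snapshot(n); m,f=cam(n); print(n,m,f)
    cv2.imwrite(f"pics/{n}0.png",p[:,:,::-1]); np.savez(f"{n}0.npz",p=p,d=d,P=pts(n,d,m,f))
print(readout.state())
E
```

```text
top {'vertical_fov': 57.681256446933595, 'cx': 324.93448054778594, 'cy': 199.59166246825927, 'eye': array([0.43370922, 0.03367392, 0.94043214]), 'rotation': array([ 0.10760098, -0.10014365, -1.58971548])} 363.1883747258837
side {'vertical_fov': 49.48325484195689, 'cx': 309.40015212281736, 'cy': 199.46598709843656, 'eye': array([ 0.32109521, -0.75729212,  0.47421689]), 'rotation': array([ 1.13549696, -0.15761504, -0.25064379])} 434.0003316422211
{'time': 0.15, 'joint_positions': array([-1.41219801e+00,  2.17590261e-01,  1.61463547e+00, -4.56504506e-05,
        1.31129420e+00, -1.12191488e-01]), 'joint_velocities': array([ 0.00054614, -0.00382138, -0.00507673, -0.00093077,  0.00099287,
       -0.00211593]), 'joint_efforts': array([-2.07254438e-04, -3.97449195e+01, -3.04414487e+01, -1.32393225e-04,
        5.81749788e-03, -2.40047342e-06]), 'ee_pos': array([ 0.16709709, -0.60159694,  0.24422587]), 'eef_rot': array([-3.11093053e+00, -4.23815585e-01,  1.39423303e-04]), 'ft_force': array([-0.1102872 , -0.89936599, -0.21902318]), 'wrist_torque': array([-0.01225543,  0.01480345, -0.00647508]), 'gripper_force': 0.0, 'width': 0.9959236921368834}
```

View pics/top0.png

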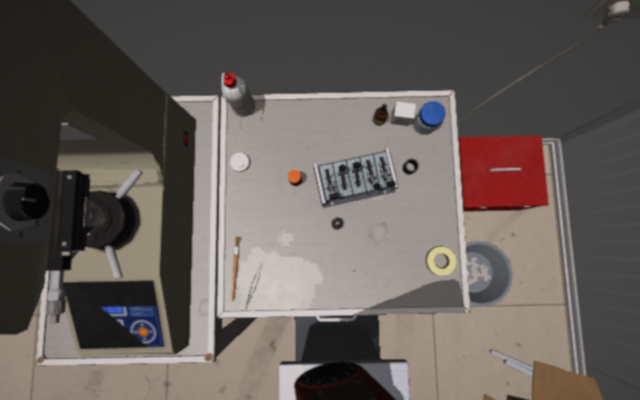

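View pics/side0.png

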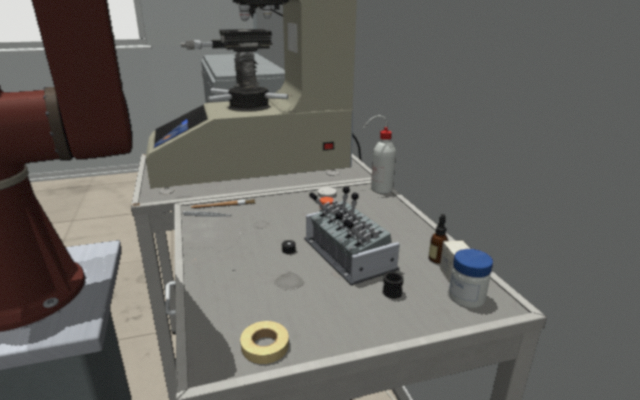

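The top view shows the console at about (356,177), the puck at (337,223), the tube at (295,177) and the loupe at (410,166). The robot's front is towards the bottom of the image. I'll zoom in on the row.

```bash
python3 - <<'E'
from h import *
a=np.load("top0.npz"); b=np.load("side0.npz")
c1=cv2.resize(a["p"][140:215,305:405],None,fx=5,fy=5,interpolation=cv2.INTER_CUBIC)
c2=cv2.resize(b["p"][180:285,295:405],None,fx=5,fy=5,interpolation=cv2.INTER_CUBIC)
h=max(c1.shape[0],c2.shape[0]); o=np.zeros((h,1050,3),np.uint8); o[:c1.shape[0],:500]=c1; o[:c2.shape[0],500:]=c2
o=cv2.resize(o,None,fx=.76,fy=.76)
cv2.imwrite("pics/z.png",o[:,:,::-1])
P=a["P"]
for r in range(150,212,3): print(r,' '.join('%3d'%(1000*P[r,c,2]) for c in range(310,402,3)))
for u,v in((315,166),(386,150),(397,187),(324,205),(337,223),(295,177),(410,166)): print(u,v,P[v,u].round(3))
E
```

```text
150  -1  -2   0 940   0  -1   0   0  -1   0  -3   0  -4  -2  -2  -1  -2   0   0  -1   0   0  -3   1  -3  56  58  -3  -2  -2   0
153  -3  -3   0   0  -1   0  -1   0  -1  -4  -1  -4  -1   0  -1   0  -1   0   0   0  -1   4  75  79  81  77  60   0  -5   0  -1
156  -2  -4   0  -1  -3  -2   0  -3   0  -2   0  -1  -1  -1  -2   2   0   2  78  82  79  74  78  78  77  79  59   1   0   0   0
159   4   0   0 940   0  -4   0  -3   1  -3   0  -2   5  78  78  81  79  79  79  77  77  77  78  77  76  76  60   0  -5   1   0
162   0   1   1   0   0  -1  -5   0  67  80  78  78  74  79  79 132 133  74  74  75  79  74  73  84  76  86  58  56   1   0  -2
165  -2   1  59   3  78  78  79  79  78  77 133 130  57  76  75 134 132  73  74  77  74  72  74  82  72  77  74  57 940  -1   0
168   2   4  57  78  80  78  75  77  74  76 134 134  73  75  87 116  84  63  73  70  70  72  71  70  69  70  68  57  -2  -1   0
171   0   0  61  36  73  77  74  75  73  86 112 115  74  73  87  90  86  71  70  88  72  87  65  67  65  70  82  57   0  -1  -2
174   0  -1  55   7  76  74  75  71  58  86  91  85  74  68  80  70  72  70 
[... 1092 characters left out ...]
  0  58   6   5   3   3   3   8   3   5   1  -1  -2   0  -2   1   0  -3  -3   0  -2   0  -1  -3  -2  -1   0   0
204   2  -2  -2   0  27   2   5   7   6   1   0   0  -1  -1  -1  -1  -2   0   0   0   0  -4  -2   0   0   0  -1  -2  -4   0  -2
207  -1  -1  -1  -1   4  -2  -1  -1  -3  -2   1  -1   2   0  -5   0   1  -3   0  -3  -2  -5   0   1   0   0  -2  -2  -2   0  -2
210   0  -1   0   0  -1   0   0   0   0  -4   0   0  -1  -3   0  -1  -4   0  -2   0  -2   0  -2   1  -2   2   0  -1   0   0  -4
315 166 [0.635 0.059 0.061]
386 150 [ 0.672 -0.118  0.057]
397 187 [ 0.588 -0.153 -0.003]
324 205 [0.544 0.04  0.003]
337 223 [0.496 0.007 0.016]
295 177 [0.609 0.11  0.055]
410 166 [ 0.642 -0.189  0.004]
```

View pics/z.png

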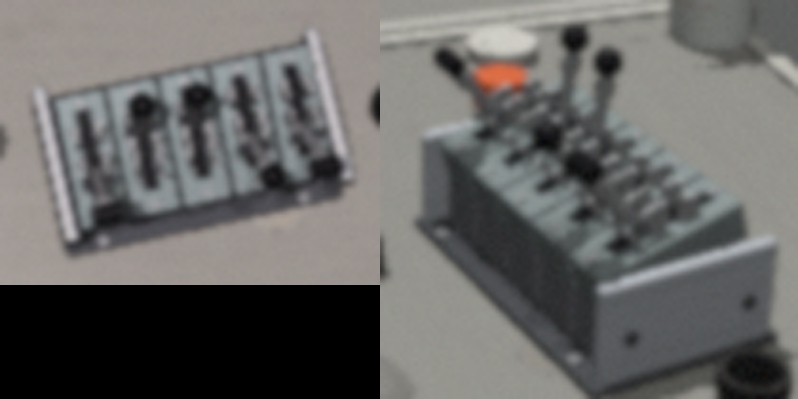

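Left to right the row reads tee OFF, ball ON, ball ON, ball OFF, tee OFF. In the crop the tee heads are at about (107,212) and (325,165). Next I'll work out head positions and yaw from the depth.

```bash
python3 - <<'E'
from h import *
a=np.load("top0.npz"); P=a["P"]; m,f=cam("top"); R=cv2.Rodrigues(np.array(m["rotation"]))[0]
roi=np.zeros((400,640),bool); roi[145:210,310:402]=1
M=(roi&(P[...,2]>103)&(P[...,2]<.2) if 0 else roi&(P[...,2]>.100)&(P[...,2]<.2)).astype(np.uint8)
n,l,s,c=cv2.connectedComponentsWithStats(M)
for i in range(1,n):
    k=l==i; q=P[k]; u,v=c[i]
    r=R@np.array([(u-m["cx"])/f,-(v-m["cy"])/f,-1]); 
    print(s[i,4],c[i].round(1),"mean",q.mean(0).round(4),"ray@113",(np.array(m["eye"])+r*((.113-m["eye"][2])/r[2])).round(4), "z",np.percentile(q[:,2],[10,50,90]).round(3))
E
```

```text
42 [356.  165.2] mean [ 0.6188 -0.0361  0.1298] ray@113 [ 0.6226 -0.0376  0.113 ] z [0.117 0.132 0.135]
43 [341.7 168. ] mean [ 0.6131 -0.0034  0.1292] ray@113 [ 0.6168 -0.0042  0.113 ] z [0.115 0.132 0.135]
59 [389.6 182.6] mean [ 0.5798 -0.1137  0.1135] ray@113 [ 0.5798 -0.1138  0.113 ] z [0.104 0.116 0.118]
50 [375.1 185.1] mean [ 0.5744 -0.0799  0.1147] ray@113 [ 0.5746 -0.0801  0.113 ] z [0.104 0.117 0.12 ]
55 [332.4 194.9] mean [0.554  0.0191 0.1144] ray@113 [0.5541 0.0191 0.113 ] z [0.106 0.116 0.119]
```

Request:
drive_tool(
  rows=[
    [[25,35,0,5.3],[50,70,0,10.7],[75,105,0,16],[100,140,0,21.4],[125,175,0,26.7],[150,210,0,32],[175,245,0,37.4],[200,276,0,42.8]],
  ],
  hand=32,
)

```text
time: 0.95
ee_pos: [0.3677, -0.3242, 0.245]
eef_rot: [-2.74, -1.536, -0.0]
ft_force: [1.6, -1.5, 0.1]
width: 0.373
gripper_force: 0.0
```

Request:
drive_tool(
  rows=[
    [[25,35,0,5.3],[50,70,0,10.7],[75,105,0,16],[100,140,0,21.4],[125,175,0,26.7],[150,210,0,32],[175,245,0,37.4],[200,276,0,42.8]],
  ],
)

```text
time: 1.75
ee_pos: [0.5677, -0.0482, 0.245]
eef_rot: [-1.99, -2.43, 0.0]
ft_force: [1.5, -0.2, 0.9]
width: 0.375
gripper_force: 0.0
```

```bash
python3 - <<'E'
from h import *
m,f=cam("wrist"); s=readout.state(); p,d=imaging.snapshot("wrist"); print(m,f,s["time"],s["ee_pos"],s["eef_rot"],s["width"])
R=cv2.Rodrigues(np.array(s["eef_rot"]))[0]; print("closing dir deg",np.degrees(np.arctan2(R[1,1],R[0,1])), R[:,2])
cv2.imwrite("pics/w1.png",p[:,:,::-1]); np.savez("w1.npz",p=p,d=d,f=f,**{k:np.array(v) for k,v in m.items()})
E
```

```text
{'vertical_fov': 65.70646984690485, 'cx': 314.68517729873804, 'cy': 200.91288317180405, 'eye': array([0.5514907 , 0.02787524, 0.3731504 ]), 'rotation': array([-0.31114051, -0.03074729,  0.19619075])} 309.70691628693146 1.75 [ 0.56772078 -0.04821481  0.24497036] [-1.98990294e+00 -2.43038549e+00  3.29429047e-04] 0.3751716341408494
closing dir deg 11.381499167012668 [-5.16748337e-04  1.52000985e-04 -9.99999855e-01]
```

View pics/w1.png

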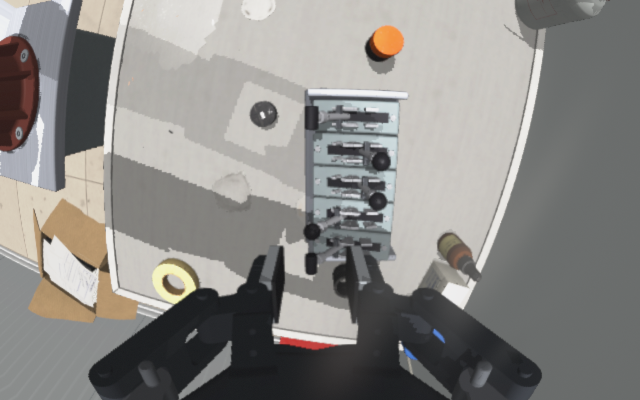

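The wrist view shows the left tee head at (311,117), the right tee head at (311,263), and the OFF ball at (312,231). The fingers close across the bars, as I wanted.

```bash
cat >> h.py <<'E'
def fray(u,v,m,f):
    x,y=u-m["cx"],v-m["cy"]; r=np.hypot(x,y); t=r/f
    c=np.array([np.sin(t)*x/r,-np.sin(t)*y/r,-np.cos(t)]); return cv2.Rodrigues(np.array(m["rotation"]))[0]@c
def onz(u,v,z,m,f):
    w=fray(u,v,m,f); return np.array(m["eye"])+w*((z-m["eye"][2])/w[2])
E
python3 - <<'E'
from h import *
a=np.load("w1.npz"); m={k:a[k] for k in("cx","cy","eye","rotation")}; f=float(a["f"]); g=a["p"].max(2)
print(g[105:131:2,300:326:2]); 
for (u,v) in((311,117),(311,263),(312,231),(381,160),(377,201)):
    M=(g[v-15:v+16,u-12:u+13]<45).astype(np.uint8)
    M=cv2.morphologyEx(M,cv2.MORPH_OPEN,np.ones((5,5),np.uint8))
    n,l,s,c=cv2.connectedComponentsWithStats(M)
    i=1+np.argmax(s[1:,4]); x,y=c[i]+[u-12,v-15]; z=.113 if u<350 else .128
    print((u,v),round(x,1),round(y,1),s[i],onz(x,y,z,m,f).round(4))
for q in((308,91),(406,95)): print("plate",onz(*q,.06,m,f).round(4))
E
```

```text
[[202 202 165 107 113 109  82 148 162 170 179 180 180]
 [202 201 132  41  50  61  58  50  46 116 178 179 180]
 [202 199 128  41  53  64  58  50  42 111 178 177 179]
 [202 182 125  42  53  64  60  49  42  90 163 147 156]
 [196 179 124  41  54  65  60  49  41  77 168 172 153]
 [179 177 123  37  54  65  60  48  41  94 154 178 156]
 [179 178 122  42  54  63  61  48  40  92 151 173 153]
 [179 177 122  43  55  65  60  47  39  77 128 173 132]
 [178 177 120  41  55  67  60  46  40  91 152 142 103]
 [176 177 119  42  55  67  59  46  39  84 106  89  96]
 [177 177 119  43  56  67  60  46  39  70 103 103 104]
 [177 177 118  40  57  67  59  45  39  70 104 104 104]
 [177 177 136  74  73  64  58  53  58  86  99 100  99]]Traceback (most recent call last):
  File "<stdin>", line 8, in <module>
    return _wrapfunc(a, 'argmax', axis=axis, out=out, **kwds)
    return bound(*args, **kwds)
ValueError: attempt to get argmax of an empty sequence
```

```bash
python3 - <<'E'
from h import *
a=np.load("w1.npz"); m={k:a[k] for k in("cx","cy","eye","rotation")}; f=float(a["f"]); g=a["p"].max(2)
for (u,v) in((311,117),(311,263),(312,231),(381,160),(377,201)):
    M=(g[v-15:v+16,u-12:u+13]<76).astype(np.uint8)
    M=cv2.morphologyEx(M,cv2.MORPH_OPEN,np.ones((7,7),np.uint8))
    n,l,s,c=cv2.connectedComponentsWithStats(M)
    i=1+np.argmax(s[1:,4]); x,y=c[i]+[u-12,v-15]; z=.113 if u<350 else .128
    print((u,v),round(x,1),round(y,1),s[i],onz(x,y,z,m,f).round(4))
E
```

```text
(311, 117) 311.0 117.6 [  6   4  13  24 308] [0.5507 0.0163 0.113 ]
(311, 263) 311.0 263.0 [  7   5  11  21 225] [ 0.5768 -0.1164  0.113 ]
(312, 231) 311.5 231.5 [  4   8  16  16 223] [ 0.5709 -0.0839  0.113 ]
(381, 160) 378.9 160.1 [  3   5  15  21 222] [ 0.6113 -0.0052  0.128 ]
(377, 201) 375.2 200.7 [  4   7  13  17 154] [ 0.6169 -0.0395  0.128 ]
```

Request:
drive_tool(
  rows=[
    [[6,-42,0,0],[12,-83,0,0],[12,-83,-35,0],[12,-83,-70,0],[12,-83,-95,0],[12,-83,-110,0],[12,-83,-125,0],[12,-83,-125,0]],
  ],
)

```text
time: 2.6
ee_pos: [0.5778, -0.1328, 0.1182]
eef_rot: [-1.994, -2.423, 0.002]
ft_force: [0.7, 0.5, 0.1]
width: 0.377
gripper_force: 0.0
```

```bash
cat > look.py <<'E'
import sys
from h import *
m,f=cam("wrist"); s=readout.state(); p,d=imaging.snapshot("wrist"); print(s["time"],s["ee_pos"].round(4),s["ft_force"].round(1),s["width"])
cv2.imwrite(f"pics/{sys.argv[1]}.png",cv2.resize(p[100:340,180:480],None,fx=2,fy=2)[:,:,::-1])
np.savez(f"{sys.argv[1]}.npz",p=p,d=d,f=f,**{k:np.array(v) for k,v in m.items()})
E
python3 look.py w2
```

```text
2.6 [ 0.5778 -0.1328  0.1182] [0.7 0.5 0.1] 0.3765018924394255
```

View pics/w2.png

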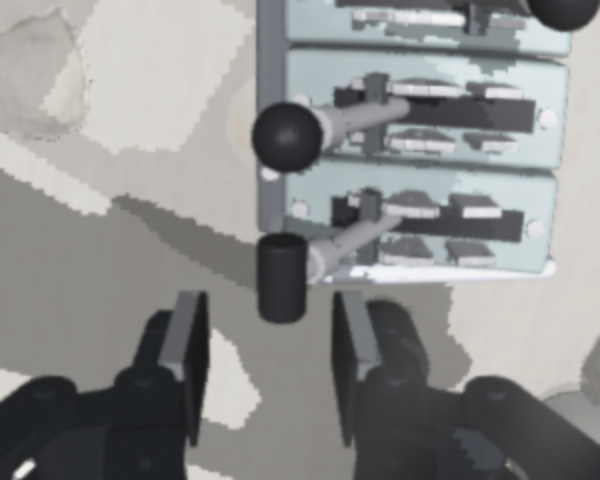

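The bar is at (282,278) in the crop. The pads' leading edges are at about y=292 and sit either side of it, overlapping the right end of the bar and clear of the stem. I'll shift 2 mm back and close.

Request:
drive_tool(
  rows=[
    [[2,0.4,0,0],[2,0.4,0,0],[2,0.4,0,0],[2,0.4,0,0],[2,0.4,0,0],[2,0.4,0,0],[2,0.4,0,0],[2,0.4,0,0]],
  ],
  hand=4,
)

```text
time: 3.45
ee_pos: [0.5817, -0.1334, 0.1215]
eef_rot: [1.995, 2.425, -0.0]
ft_force: [-1.6, -0.7, 5.3]
width: 0.074
gripper_force: 58.9
```

```bash
python3 look.py w3
```

```text
3.45 [ 0.5817 -0.1334  0.1215] [-1.6 -0.7  5.3] 0.07414871344606051
```

View pics/w3.png

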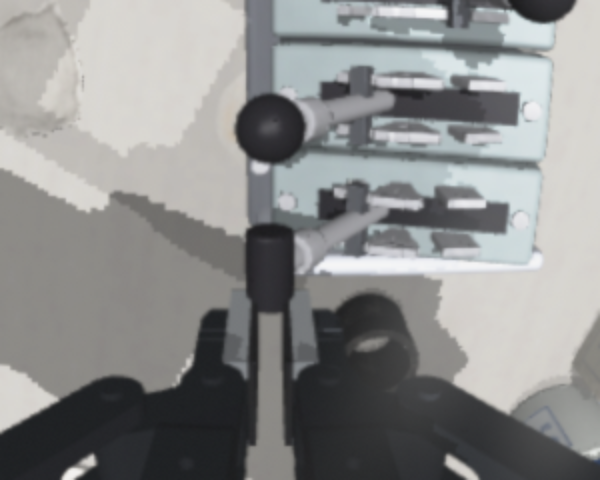

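```bash
python3 - <<'E'
from h import *
a=np.load("w3.npz"); m={k:a[k] for k in("cx","cy","eye","rotation")}; f=float(a["f"]); d=a["d"]
R=cv2.Rodrigues(m["rotation"])[0]; s=readout.state(); xh=np.array([.981,.192]); yh=np.array([-.192,.981])
for v in range(205,290,5):
    o=[]
    for u in range(290,345,4):
        w=fray(u,v,m,f); c=-(R.T@w)[2]; q=m["eye"]+w*(d[v,u]/c) ; e=(q-s["ee_pos"])*1000
        o.append("%4d,%4d,%4d"%(e[:2]@xh,e[:2]@yh,q[2]*1000))
    print(v,' '.join(o))
E
```

```text
205  -21,  -7,  -1  -18,  -6,   0  -15,  -6,   0  -11,  -6,   0   -8,  -4,   5   -4,  -2,  11   -1,  -2,  12    1,  13,  58    3,  14,  61    6,  14,  61    8,  14,  61   11,  14,  62   14,  14,  62   16,  15,  65
210  -22, -11,  -1  -18, -11,   0  -15, -11,   0   -1,  77, 249   -8,  -9,   5   -4,  -3,  22   -1,  -2,  25    1,  10,  59    3,  10,  60    6,  11,  62    8,  10,  61   11,  10,  61   14,  10,  61   16,  11,  63
215  -22, -16,   0  -18, -15,   0  -15, -16,   0  -11, -16,  -1   -4,  27, 114   -3,  27, 115   -1,  27, 114    0,  26, 113    2,  27, 114    4,  21,  99    6,  22, 102    8,  22, 100   11,  22, 100   13,  20,  96
220  -22, -20,   0  -18, -20,   0  -15, -20,   0  -11, -20,   0   -4,  25, 116   -3,  26, 118   -1,  26, 118    0,  25, 117    2,  26, 118    4,  24, 114    6,  21, 107    8,  21, 105   10,  20, 104   13,  18,  99
225  -22, -25,   0  -18, -25,   0  -15, -25,   0  -11, -25,   0   -4,  23, 117   -3,  24, 119   -1,  24, 119    0,  23, 118    2,  23, 118    4,  22, 115    6,  19, 106    8,  19, 107   10,  18, 105   13,  17, 103
230  -22, -29,   0  -18, -29, 
[... 1837 characters left out ...]
  5,   9, 135    7,  10, 136    9,   6, 130   11,   6, 129
275  -11,   6, 134   -9,  10, 139   -7,  10, 139   -6,  10, 139   -4,  10, 139   -5, -76,   0   -1, -76,  -1    2, -76,   0    2,  10, 140    3,  10, 140    5,  10, 139    7,  10, 139    9,   6, 134   10,   6, 133
280  -11,   6, 137   -9,   9, 142   -7,  10, 143   -6,  10, 144   -4,  10, 144   -5, -82,   0   -1, -82,   0    2, -81,   0    1,   9, 142    3,   9, 143    5,  10, 143    6,  10, 143    8,   9, 142   10,   5, 137
285  -10,  12, 151   -9,  10, 147   -7,  10, 148   -6,   8, 144   -4,   8, 144   -5, -86,   1   -1, -87,   0    2, -86,   0    1,   8, 144    3,   8, 144    5,   8, 145    6,  11, 149    7,  12, 151    9,  12, 151
```

Depth shows the pads catching only the last 2 mm of the bar's rounded end. I'll open, move 4 mm towards the stem and grip again.

Request:
drive_tool(
  rows=[
    [[0,0,0,0],[0,0,0,0],[0,0,0,0],[-0.4,2,0,0],[-0.8,4.2,0,0],[-0.8,4.2,0,0],[-0.8,4.2,0,0]],
  ],
  hand=24,
)

```text
time: 4.2
ee_pos: [0.5804, -0.1285, 0.1202]
eef_rot: [-1.995, -2.426, 0.0]
ft_force: [0.1, 1.3, 0.1]
width: 0.281
gripper_force: 0.0
```

Request:
drive_tool(
  rows=[
    [[0,0,0,0],[0,0,0,0],[0,0,0,0],[0,0,0,0],[0,0,0,0],[0,0,0,0]],
  ],
  hand=4,
)

```text
time: 4.8
ee_pos: [0.5804, -0.1287, 0.1203]
eef_rot: [1.996, 2.426, 0.0]
ft_force: [-0.1, 1.2, 0.2]
width: 0.098
gripper_force: 58.4
```

Request:
drive_tool(
  rows=[
    [[-0.9,-0.2,1.2,0],[-1.8,-0.4,2.4,0],[-2.7,-0.5,3.6,0],[-3.6,-0.7,4.8,0],[-4.5,-0.9,6,0],[-5.3,-1,7.2,0],[-5.3,-1,7.2,0]],
  ],
)

```text
time: 5.5
ee_pos: [0.5752, -0.1296, 0.1274]
eef_rot: [1.996, 2.426, 0.001]
ft_force: [4.1, 1.0, -6.1]
width: 0.097
gripper_force: 58.3
```

```bash
python3 look.py w4
```

```text
5.5 [ 0.5752 -0.1296  0.1274] [ 4.1  1.  -6.1] 0.09661363579341674
```

View pics/w4.png

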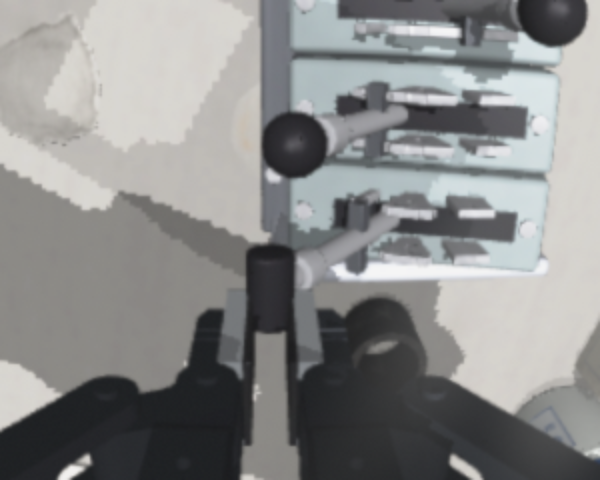

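The stem is drawn: the 7 N pull matches the spring at about 9 mm. Now I'll swing it along the arc.

Request:
drive_tool(
  rows=[
    [[2.5,0.5,1.8,0],[5,1,3.6,0],[7.8,1.5,5.3,0],[10.5,2.1,6.9,0],[13.2,2.6,8.4,0],[15.9,3.1,9.7,0],[18.7,3.7,10.9,0],[21.4,4.2,12,0]],
  ],
)

```text
time: 6.35
ee_pos: [0.5986, -0.1245, 0.141]
eef_rot: [1.993, 2.425, 0.006]
ft_force: [2.8, 2.4, -6.1]
width: 0.091
gripper_force: 59.5
```

Request:
drive_tool(
  rows=[
    [[2.8,0.5,1,0],[5.7,1.1,1.9,0],[8.9,1.7,2.8,0],[12.1,2.3,3.6,0],[12.1,2.3,3.6,0],[12.1,2.3,3.6,0]],
  ],
)

```text
time: 6.95
ee_pos: [0.6078, -0.1229, 0.1424]
eef_rot: [-1.994, -2.425, 0.001]
ft_force: [-1.7, 2.6, -7.5]
width: 0.095
gripper_force: 59.5
```

Request:
drive_tool(
  rows=[
    [[0.3,0.1,-1.5,0],[0.6,0.1,-3,0],[0.6,0.1,-3,0],[0.6,0.1,-3,0]],
  ],
)

```text
time: 7.35
ee_pos: [0.6085, -0.1229, 0.141]
eef_rot: [-1.995, -2.425, 0.002]
ft_force: [-4.2, 3.8, -0.8]
width: 0.094
gripper_force: 59.9
```

Request:
drive_tool(
  rows=[
    [[0,0,0,0],[0,0,0,0],[0,0,0,0],[0,0,-2,0],[-0.5,2.5,-4,0],[-1,5,-4,0],[-1,5,-4,0]],
  ],
  hand=24,
)

```text
time: 8.05
ee_pos: [0.608, -0.1176, 0.1357]
eef_rot: [-1.995, -2.426, 0.0]
ft_force: [-0.5, -0.9, 0.5]
width: 0.281
gripper_force: 0.0
```

Request:
drive_tool(
  rows=[
    [[2,0.4,0,0],[4,0.8,0,0],[6,1.2,0,0],[8,1.6,0,0],[10,1.9,0,0],[12,2.3,0,0],[13.7,2.7,0,0],[13.7,2.7,0,0]],
  ],
)

```text
time: 8.85
ee_pos: [0.6222, -0.1154, 0.1362]
eef_rot: [1.996, 2.426, 0.0]
ft_force: [-1.7, -0.5, 2.8]
width: 0.283
gripper_force: 1.4
```

Request:
drive_tool(
  rows=[
    [[0.6,0.1,0,0],[1.2,0.2,0,0],[1.8,0.3,0,0],[2.4,0.5,0,0],[3,0.6,0,0],[3.6,0.7,0,0],[4.2,0.8,0,0]],
  ],
)

```text
time: 9.55
ee_pos: [0.6269, -0.1143, 0.136]
eef_rot: [1.995, 2.425, 0.002]
ft_force: [0.3, -0.8, 0.2]
width: 0.286
gripper_force: 0.0
```

Request:
drive_tool(
  rows=[
    [[0.6,0.1,0,0],[1.2,0.2,0,0],[1.8,0.3,0,0],[2.4,0.5,0,0],[3,0.6,0,0],[3.6,0.7,0,0],[4.2,0.8,0,0]],
  ],
)

```text
time: 10.25
ee_pos: [0.6304, -0.1137, 0.1361]
eef_rot: [1.996, 2.426, 0.0]
ft_force: [-0.0, 0.5, -0.2]
width: 0.282
gripper_force: 0.1
```

Request:
drive_tool(
  rows=[
    [[0.6,0.1,0,0],[1.2,0.2,0,0],[1.8,0.3,0,0],[2.4,0.5,0,0],[3,0.6,0,0],[3.6,0.7,0,0],[4.2,0.8,0,0]],
  ],
)

```text
time: 10.95
ee_pos: [0.6345, -0.1129, 0.1361]
eef_rot: [-1.996, -2.426, 0.0]
ft_force: [-1.3, 0.3, 0.6]
width: 0.281
gripper_force: 0.4
```

```bash
cat > heads.py <<'E'
# lever head bar from wrist depth, in console axes relative to TCP
import sys
from h import *
m,f=cam("wrist"); s=readout.state(); p,d=imaging.snapshot("wrist"); R=cv2.Rodrigues(np.array(m["rotation"]))[0]
xh=np.array([.981,.192]); yh=np.array([-.192,.981]); L=[]
for v in range(100,320,2):
    for u in range(230,420,2):
        if d[v,u]<=0: continue
        w=fray(u,v,m,f); q=m["eye"]+w*(d[v,u]/-(R.T@w)[2]); e=(q-s["ee_pos"])*1000
        L.append((e[:2]@xh,e[:2]@yh,q[2]*1000,p[v,u].max()))
L=np.array(L); y0=float(sys.argv[1]) if len(sys.argv)>1 else 12
k=(abs(L[:,1]-y0)<8)&(L[:,2]>85)&(abs(L[:,0])<25)
print(s["time"],s["ee_pos"].round(4),s["ft_force"].round(1))
for x in range(-24,25,2):
    q=L[k&(abs(L[:,0]-x)<=1)]
    if len(q): print(x,"n",len(q),"z max %.0f med %.0f dark %.0f"%(q[:,2].max(),np.median(q[:,2]),np.median(q[:,3])))
E
python3 look.py w5; python3 heads.py 14
```

```text
10.95 [ 0.6345 -0.1129  0.1361] [-1.3  0.3  0.6] 0.28077101599216814
11.0 [ 0.6346 -0.1129  0.1361] [-0.4  0.1  0.2]
-24 n 71 z max 190 med 169 dark 36
-22 n 73 z max 191 med 169 dark 36
-20 n 81 z max 192 med 169 dark 37
-18 n 99 z max 190 med 165 dark 37
-16 n 100 z max 191 med 162 dark 50
-14 n 89 z max 191 med 155 dark 37
-12 n 37 z max 190 med 132 dark 36
-10 n 50 z max 135 med 130 dark 49
-8 n 60 z max 136 med 128 dark 54
-6 n 60 z max 136 med 133 dark 54
-4 n 35 z max 134 med 133 dark 48
-2 n 30 z max 133 med 130 dark 57
0 n 3 z max 88 med 88 dark 206
2 n 7 z max 88 med 87 dark 205
4 n 7 z max 88 med 87 dark 198
10 n 14 z max 190 med 158 dark 49
12 n 94 z max 191 med 158 dark 50
14 n 94 z max 190 med 160 dark 99
16 n 97 z max 190 med 166 dark 57
18 n 67 z max 191 med 172 dark 58
20 n 73 z max 191 med 169 dark 59
22 n 67 z max 190 med 170 dark 61
24 n 32 z max 179 med 165 dark 68
```

View pics/w5.png

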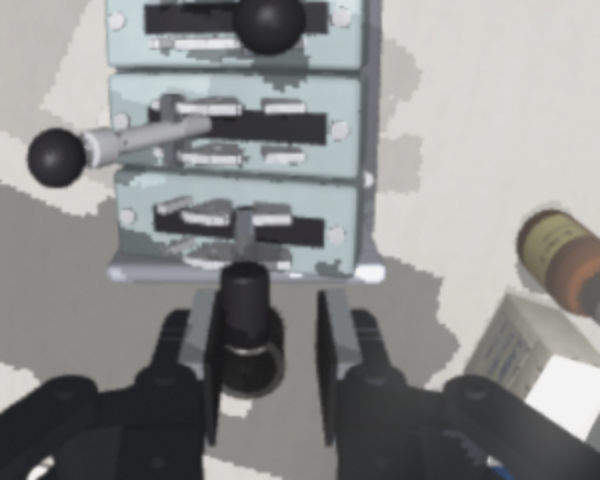

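The bar is at about (245,300) in the crop. Its top is at z≈135 mm, so the stem looks home at roughly +0.31. A bit more push should tell.

Request:
drive_tool(
  rows=[
    [[0.6,0.1,0,0],[1.2,0.2,0,0],[1.8,0.3,0,0],[2.4,0.5,0,0],[2.4,0.5,0,0]],
  ],
)

```text
time: 11.55
ee_pos: [0.6358, -0.1127, 0.136]
eef_rot: [-1.994, -2.425, 0.004]
ft_force: [-5.0, -1.2, 4.2]
width: 0.281
gripper_force: 2.7
```

Request:
drive_tool(
  rows=[
    [[0.6,0.1,0,0],[1.2,0.2,0,0],[2,0.4,0,0],[2,0.4,0,0]],
  ],
)

```text
time: 11.95
ee_pos: [0.6364, -0.1126, 0.1359]
eef_rot: [-1.992, -2.423, 0.008]
ft_force: [-8.3, -1.7, 6.3]
width: 0.279
gripper_force: 4.5
```

```bash
python3 heads.py 14 | sed -n '1p;7,14p'
```

```text
11.95 [ 0.6364 -0.1126  0.1359] [-8.3 -1.7  6.3]
-14 n 95 z max 190 med 159 dark 37
-12 n 53 z max 191 med 132 dark 40
-10 n 47 z max 134 med 131 dark 49
-8 n 61 z max 135 med 128 dark 55
-6 n 53 z max 135 med 133 dark 54
-4 n 32 z max 134 med 132 dark 45
-2 n 28 z max 133 med 129 dark 76
0 n 6 z max 87 med 86 dark 185
```

Locked: it stops dead and the head radius is back to 78 mm. I'll back off, lift, and go across to the left tee.

Request:
drive_tool(
  rows=[
    [[-4,-0.8,0,0],[-8.5,-1.7,0,0],[-8.5,-1.7,0,0],[-8.5,-1.7,20,0],[-8.5,-1.7,50,0],[-8.5,-1.7,50,0],[-8.5,-1.7,50,0]],
  ],
  hand=26,
)

```text
time: 12.7
ee_pos: [0.6317, -0.1138, 0.1874]
eef_rot: [1.994, 2.424, 0.003]
ft_force: [0.7, 0.3, -0.3]
width: 0.304
gripper_force: 0.0
```

Request:
drive_tool(
  rows=[
    [[-20,36,0,0],[-41,71,0,0],[-61,107,0,0],[-82,142.7,0,0],[-82,142.7,-25,0],[-82,142.7,-45,0],[-82,142.7,-45,0],[-82,142.7,-45,0]],
  ],
  hand=28,
)

```text
time: 13.5
ee_pos: [0.5475, 0.0291, 0.1399]
eef_rot: [-1.994, -2.424, 0.002]
ft_force: [0.0, -0.4, -0.9]
width: 0.328
gripper_force: 0.0
```

```bash
cat > bar.py <<'E'
from h import *
m,f=cam("wrist"); s=readout.state(); p,d=imaging.snapshot("wrist"); R=cv2.Rodrigues(np.array(m["rotation"]))[0]
xh=np.array([.981,.192]); yh=np.array([-.192,.981]); L=[]
for v in range(120,380):
    for u in range(230,420):
        if d[v,u]<=0 or p[v,u].max()>75: continue
        w=fray(u,v,m,f); q=m["eye"]+w*(d[v,u]/-(R.T@w)[2]); e=(q-s["ee_pos"])*1000
        if .108<q[2]<.121 and abs(e[:2]@xh)<25 and -30<e[:2]@yh<5: L.append((e[:2]@xh,e[:2]@yh,q[2]*1000))
L=np.array(L); print(s["time"],s["ee_pos"].round(4)); print(len(L),np.percentile(L,[3,50,97],axis=0).round(1))
E
python3 bar.py; python3 look.py w6
```

```text
13.5 [0.5475 0.0291 0.1399]
717 [[ -4.8 -21.4 110. ]
 [  0.3 -10.  117.7]
 [  6.   -2.6 119.4]]
13.55 [0.5486 0.0288 0.141 ] [ 0.1  1.2 -0.2] 0.33384855510866746
```

View pics/w6.png

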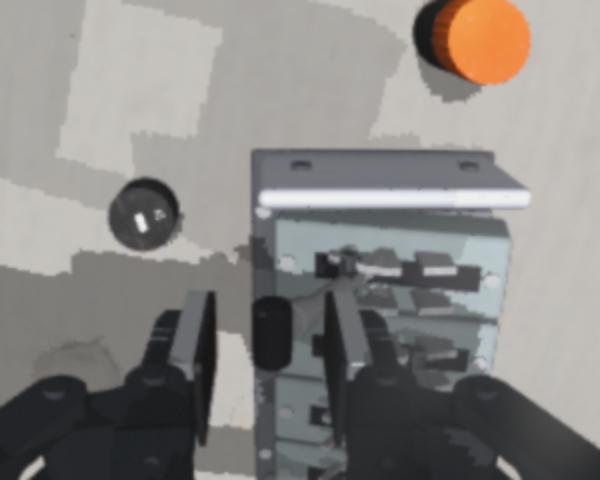

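The bar is at (272,333) in the crop, centred between the fingers and 12 mm to the right of the TCP, as planned. I'll descend and grip.

Request:
drive_tool(
  rows=[
    [[0,0.5,-7,0],[0,0.5,-14,0],[0,0.5,-21.5,0],[0,0.5,-21.5,0],[0,0.5,-21.5,0]],
  ],
)

```text
time: 14.1
ee_pos: [0.548, 0.0295, 0.119]
eef_rot: [-1.995, -2.425, 0.001]
ft_force: [-0.3, 0.2, 0.1]
width: 0.329
gripper_force: 0.0
```

Request:
drive_tool(
  rows=[
    [[0,0,0,0],[0,0,0,0],[0,0,0,0],[0,0,0,0],[0,0,0,0],[0,0,0,0]],
  ],
  hand=4,
)

```text
time: 14.7
ee_pos: [0.5485, 0.0295, 0.1199]
eef_rot: [1.996, 2.426, 0.0]
ft_force: [-1.5, 0.8, 2.0]
width: 0.099
gripper_force: 59.4
```

Same grip as before. Now the draw, then the swing.

Request:
drive_tool(
  rows=[
    [[-0.9,-0.2,1.2,0],[-1.8,-0.4,2.4,0],[-2.7,-0.5,3.6,0],[-3.6,-0.7,4.8,0],[-4.5,-0.9,6,0],[-5.3,-1,7.2,0],[-5.3,-1,7.2,0]],
  ],
)

```text
time: 15.4
ee_pos: [0.5433, 0.0285, 0.1268]
eef_rot: [1.996, 2.426, 0.001]
ft_force: [4.3, 0.2, -6.2]
width: 0.096
gripper_force: 59.0
```

Request:
drive_tool(
  rows=[
    [[2.5,0.5,1.8,0],[5,1,3.6,0],[7.8,1.5,5.3,0],[10.5,2.1,6.9,0],[13.2,2.6,8.4,0],[15.9,3.1,9.7,0],[18.7,3.7,10.9,0],[21.4,4.2,12,0]],
  ],
)

```text
time: 16.2
ee_pos: [0.5667, 0.0327, 0.1404]
eef_rot: [1.995, 2.423, 0.005]
ft_force: [2.0, -0.6, -6.2]
width: 0.092
gripper_force: 58.8
```

Request:
drive_tool(
  rows=[
    [[2.8,0.5,1,0],[5.7,1.1,1.9,0],[8.9,1.7,2.8,0],[12.1,2.3,3.6,0],[12.1,2.3,3.6,0],[12.1,2.3,3.6,0]],
  ],
)

```text
time: 16.8
ee_pos: [0.5757, 0.0348, 0.1417]
eef_rot: [-1.995, -2.425, 0.003]
ft_force: [-1.8, -3.8, -6.4]
width: 0.095
gripper_force: 58.7
```

Request:
drive_tool(
  rows=[
    [[0.3,0.1,-1.5,0],[0.6,0.1,-3,0],[0.6,0.1,-3,0],[0.6,0.1,-3,0]],
  ],
)

```text
time: 17.2
ee_pos: [0.5764, 0.0349, 0.1406]
eef_rot: [-1.995, -2.425, 0.003]
ft_force: [-6.5, -2.2, 1.3]
width: 0.099
gripper_force: 59.4
```

Request:
drive_tool(
  rows=[
    [[0,0,0,0],[0,0,0,0],[0,0,0,0],[0,0,-2,0],[0,0,-4,0],[0,0,-4,0],[0,0,-4,0]],
  ],
  hand=24,
)

```text
time: 17.9
ee_pos: [0.5771, 0.0351, 0.1351]
eef_rot: [-1.995, -2.426, 0.0]
ft_force: [-0.1, -0.4, -0.2]
width: 0.282
gripper_force: 0.0
```

Request:
drive_tool(
  rows=[
    [[2,0.4,0,0],[4,0.8,0,0],[6,1.2,0,0],[8,1.6,0,0],[10,1.9,0,0],[12,2.3,0,0],[13.7,2.7,0,0],[13.7,2.7,0,0]],
  ],
)

```text
time: 18.7
ee_pos: [0.591, 0.0378, 0.1354]
eef_rot: [-1.996, -2.426, 0.0]
ft_force: [-4.1, -0.3, 3.2]
width: 0.279
gripper_force: 1.6
```

Request:
drive_tool(
  rows=[
    [[0.6,0.1,0,0],[1.2,0.2,0,0],[1.8,0.3,0,0],[2.4,0.5,0,0],[3,0.6,0,0],[3.6,0.7,0,0],[4.2,0.8,0,0]],
  ],
)

```text
time: 19.4
ee_pos: [0.5953, 0.0386, 0.1354]
eef_rot: [1.996, 2.426, 0.0]
ft_force: [0.4, -0.2, -0.7]
width: 0.283
gripper_force: 0.0
```

Request:
drive_tool(
  rows=[
    [[0.6,0.1,0,0],[1.2,0.2,0,0],[1.8,0.3,0,0],[2.4,0.5,0,0],[3,0.6,0,0],[3.6,0.7,0,0],[4.2,0.8,0,0]],
  ],
)

```text
time: 20.1
ee_pos: [0.5993, 0.0394, 0.1354]
eef_rot: [-1.996, -2.426, 0.0]
ft_force: [0.7, -0.3, -0.1]
width: 0.279
gripper_force: 0.0
```

Request:
drive_tool(
  rows=[
    [[0.6,0.1,0,0],[1.2,0.2,0,0],[1.8,0.3,0,0],[2.4,0.5,0,0],[3,0.6,0,0],[3.6,0.7,0,0],[4.2,0.8,0,0]],
  ],
)

```text
time: 20.8
ee_pos: [0.6028, 0.0401, 0.1353]
eef_rot: [-1.995, -2.425, 0.002]
ft_force: [-3.3, -0.5, 2.9]
width: 0.278
gripper_force: 1.7
```

```bash
python3 heads.py -10|awk '$1>-13 && $1<14'
```

```text
-12 n 48 z max 159 med 132 dark 27
-10 n 56 z max 135 med 129 dark 31
-8 n 59 z max 135 med 129 dark 32
-6 n 61 z max 135 med 130 dark 32
-4 n 40 z max 135 med 132 dark 30
-2 n 34 z max 134 med 129 dark 38
0 n 3 z max 87 med 87 dark 190
2 n 6 z max 89 med 87 dark 196
4 n 6 z max 88 med 87 dark 196
10 n 29 z max 157 med 144 dark 44
12 n 23 z max 165 med 158 dark 44
```

The head top is at 135 mm, so the stem looks home. I'll push a little more to confirm that it stops dead.

Request:
drive_tool(
  rows=[
    [[0.6,0.1,0,0],[1.2,0.2,0,0],[1.8,0.3,0,0],[2.4,0.5,0,0],[3,0.6,0,0],[3,0.6,0,0]],
  ],
)

```text
time: 21.45
ee_pos: [0.6039, 0.0404, 0.1352]
eef_rot: [-1.992, -2.423, 0.008]
ft_force: [-8.9, -1.5, 6.4]
width: 0.278
gripper_force: 4.5
```

Request:
drive_tool(
  rows=[
    [[-4,-0.8,0,0],[-8.5,-1.7,0,0],[-8.5,-1.7,0,0],[-8.5,-1.7,20,0],[-8.5,-1.7,60,0],[-8.5,-1.7,100,0],[-8.5,-1.7,110,0]],
  ],
)

```text
time: 22.15
ee_pos: [0.602, 0.039, 0.2519]
eef_rot: [1.99, 2.419, 0.012]
ft_force: [0.3, -0.1, 0.9]
width: 0.282
gripper_force: 0.0
```

Request:
drive_tool(
  rows=[
    [[-30,-20,0,0],[-60,-50,0,0],[-80,-60,0,0],[-80,-60,0,0]],
  ],
)

```text
time: 22.55
ee_pos: [0.5161, -0.0219, 0.2445]
eef_rot: [-1.998, -2.423, 0.001]
ft_force: [0.1, 0.9, -0.9]
width: 0.281
gripper_force: 0.0
```

```bash
python3 - <<'E'
from h import *
m,f=cam("wrist"); s=readout.state(); p,d=imaging.snapshot("wrist"); R=cv2.Rodrigues(np.array(m["rotation"]))[0]
xh=np.array([.981,.192]); yh=np.array([-.192,.981]); r0=np.array([.5783,-.1162])
print(s["time"],s["ee_pos"],s["ft_force"]); cv2.imwrite("pics/w7.png",p[:,:,::-1])
Q=[]
for v in range(400):
    for u in range(640):
        if d[v,u]<=0: continue
        w=fray(u,v,m,f); Q.append(m["eye"]+w*(d[v,u]/-(R.T@w)[2]))
Q=np.array(Q); X=(Q[:,:2]-r0)@xh*1e3-47; Y=(Q[:,:2]-r0)@yh*1e3; Z=Q[:,2]*1e3-51
for i,n in enumerate(["tee R","ball","ball","ball","tee L"]):
    k=(abs(Y-34*i)<(8 if i in(0,4) else 5))&(Z>45)&(abs(X)<65)&(Z<95)
    if k.any():
        t=Z[k].max(); rr=np.hypot(X[k],Z[k]); j=rr>np.percentile(rr,97)-3
        print(n,k.sum(),"outer radius %.1f"%np.percentile(rr,97),"angle %.3f"%(np.arctan2(X[k][j].mean(),Z[k][j].mean())+.262))
E
```

```text
22.55 [ 0.51610862 -0.02185317  0.24446544] [ 0.07243076  0.90495066 -0.90934973]
tee R 83 outer radius 66.5 angle 0.213
ball 61 outer radius 68.6 angle -0.341
ball 271 outer radius 85.6 angle 0.346
ball 300 outer radius 85.6 angle 0.355
tee L 347 outer radius 84.2 angle 0.244
```

View pics/w7.png

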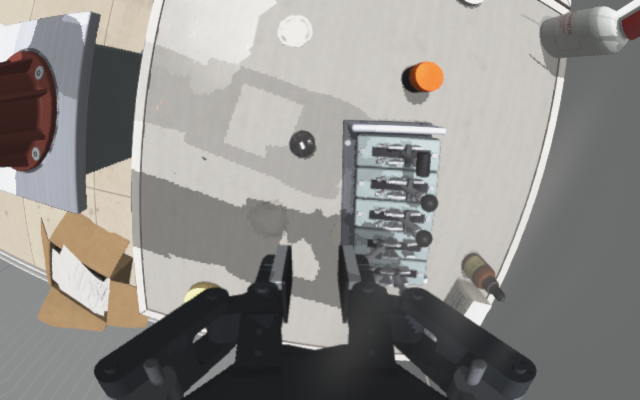

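The left tee is home: its outer radius is 84 mm, which is 78 plus 6. The gripper hides the right one, so I'll move aside and measure that too.

Request:
drive_tool(
  rows=[
    [[0,-40,0,0],[0,-80,0,0],[0,-110,0,0],[0,-110,0,0],[0,-110,0,0]],
  ],
)

```text
time: 23.1
ee_pos: [0.519, -0.1309, 0.2451]
eef_rot: [-1.997, -2.425, -0.002]
ft_force: [0.2, 0.2, 0.3]
width: 0.28
gripper_force: 0.0
```

```bash
python3 - <<'E'
from h import *
m,f=cam("wrist"); s=readout.state(); p,d=imaging.snapshot("wrist"); R=cv2.Rodrigues(np.array(m["rotation"]))[0]
xh=np.array([.981,.192]); yh=np.array([-.192,.981]); r0=np.array([.5783,-.1162])
Q=[]
for v in range(400):
    for u in range(640):
        if d[v,u]<=0: continue
        w=fray(u,v,m,f); Q.append(m["eye"]+w*(d[v,u]/-(R.T@w)[2]))
Q=np.array(Q); X=(Q[:,:2]-r0)@xh*1e3-47; Y=(Q[:,:2]-r0)@yh*1e3; Z=Q[:,2]*1e3-51
for i,n in enumerate(["tee R","ball","ball","ball","tee L"]):
    k=(abs(Y-34*i)<(8 if i in(0,4) else 5))&(Z>45)&(abs(X)<65)&(Z<95)
    if k.any():
        rr=np.hypot(X[k],Z[k]); j=rr>np.percentile(rr,97)-3
        print(n,k.sum(),"outer radius %.1f"%np.percentile(rr,97),"angle %.3f"%(np.arctan2(X[k][j].mean(),Z[k][j].mean())+.262))
E
```

```text
tee R 333 outer radius 84.1 angle 0.271
ball 241 outer radius 86.9 angle -0.383
ball 309 outer radius 85.4 angle 0.346
ball 308 outer radius 85.7 angle 0.356
tee L 356 outer radius 84.4 angle 0.244
```

Both are home, the ball toggles haven't moved, and the arm is clear of everything.

```bash
python3 -c "
from plant import ticket
print(ticket.sign_off())"
```

```text
the job is handed in; nothing more can be done
None
```

Both T-headed toggles are tipped back and locked fully home in their ON notches (about +0.24 and +0.27 rad), the three ball-headed toggles are as they were, nothing round the console was pushed, and the job was handed in at about 23 s with no verdict returned.

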